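# Tuck an edge trim under a lapped panel and hold it down

## Task

Take the longer of the two aluminium edge trims out of the wooden crate and slide its thin flange under the front edge of the lapped wooden panel on the plywood board, centred and square, fully home against the batten underneath, without lifting the panel. Then press the trim flat onto the board with a firm push of about 10 N, and finish while still holding it pressed down like that, as for glue to grab. Leave the other things in the crate and on the board where they are.

Things in the scene. Friction and masses are not known exactly. Their poses are not given: they have to be found in the camera images.
- trim_center (a point): long trim, bare aluminium, 150 mm, 0.15 to 0.31 kg: upright rib 12 mm thick (x), 150 long (y), 50 high; thin flange 4 mm thick, 65 deep, from the foot of the rib to +x, undersides level. Point: the rib's centre, 25 mm above the underside; x towards the flange's free edge, z up. Grip across the rib (along x), fingertips above the flange. Starts flange down, pointing away from the robot
- trim_edge (a point): middle of the free edge of the long trim's flange, 71 mm ahead (+x) of the rib's mid-plane and 2 mm above the underside. Same axes as trim_center
- short_center (a point): the short trim, to be left: same profile as the long trim but 90 mm long; the centre of its rib, 25 mm above its underside
- crate: shallow open wooden crate, fixed, 292 x 292 mm outside, walls 6 mm thick and 50 mm high, inner floor 6 mm above the table. Origin at the centre of its underside. The two trims lie in it one behind the other, in either order; an offcut and a tape ring lie near its +y wall
- mouth (a point): on the board's top (12 mm above the table), below the middle of the panel's front edge. x points in under the panel, y along the edge, z up. Slot under the panel: 10 mm high, 220 mm wide, open towards the robot, closed by a batten 30 mm behind the front edge: home is the flange's edge against the batten, 35 mm of flange showing. Panel top 15 mm above the board; clear board 140 mm before this point
- panel (a joint): lift of the lapped wooden panel (220 mm wide, 130 mm deep, 5 mm thick) about its far edge, rad: 0 lying flat as it should stay, growing as the front edge rises (0.05 is 6.5 mm at the front edge). It rests on the batten, light and weakly sprung: about 1 to 2 N at the edge lifts it
- bed: the plywood board under the panel: 300 x 320 x 12 mm, fixed. Origin at the centre of its underside, same axes as mouth, which lies 10 mm to its -x and 12 mm up
- offcut_center (a point): wooden offcut in the crate, 100 x 24 x 18 mm, to be left; its centre
- tape_center (a point): ring of paper tape in the crate, 52 mm across, 22 mm high, to be left; its centre
- gluepot_center (a point): small white glue pot on the board's near left corner, 32 mm across, 40 mm high, to be left; its centre
There are look-alikes about, which are no part of the job. What is shaped like the part that bears trim_center but purple or turquoise is not meant.

How it is judged (in metres and radians):
On the way, in this order (a step that is already met when the one before it is completed fails the run):
1. the long trim is held clear of the crate (contact force between the fingers and trim above 1 N and height (world z) of trim_center above 0.08 m), for 0.1 s.
2. the flange is tucked home under the panel (x of trim_edge in the frame of mouth above 0.022 m and z of trim_edge in the frame of mouth below 0.006 m and y of trim_edge in the frame of mouth between -0.02 and 0.02 m and angle between the x axis of trim_edge and the x axis of mouth, either way round below 0.1 rad and angle between trim_edge's own z axis and vertical below 0.04 rad), for 0.1 s.
At the end, for the whole second after the job is handed in: Flange edge 22 mm or more in under the panel (home is 30), under 6 mm above the board, within 20 mm of centred, 0.10 rad of square, 0.04 rad of level; panel lift under 0.02 rad; gripper still holding the trim, pressed on the board with over 5 N, through the last second (all of step 2 and contact force between trim and bed above 5 N and contact force between the fingers and trim above 2 N and value of joint panel below 0.02 rad); the arm keeps its last pose, push and grip.
It fails at once if the panel is lifted: more than 0.05 rad (6.5 mm at its front edge) (value of joint panel above 0.05 rad).
It fails at once if the trim is pressed on the board with more than 60 N (contact force between trim and bed above 60 N).
It fails at once if the short trim, offcut, tape or glue pot is moved more than 40 mm (distance of any of short_center, offcut_center, tape_center, gluepot_center from where it was at the start of the episode above 0.04 m).
It also fails if it takes over 42 s, if anything falls off the work surface, if the arm or the gripper's body presses on something with over 40 N, if the wrist force passes 120 N, or if a joint passes its speed limit or range.

## Robot

A 6-joint arm with a two-finger parallel gripper is mounted at the origin on the work surface. World frame = base frame: x ahead of the robot, y to its left, z up, the work surface at z = 0. Lengths are in m, angles in degrees, forces in N, time in s.
With the tool pointing down it reaches from about 0.325 to 0.85 m from the base axis. Payload 15.5 kg.
Tool frame: the origin (TCP) lies midway between the tips of the shut fingers; the grasp point (between the pads) lies 19 mm behind it; y points along the fingers, x is the direction in which the jaws open and shut, and the axes are right-handed (so a half turn about y gives the same grasp; the last joint's range is limited). The gripper opens to 91 mm and grips with 3 to 60 N. Pads are 32 mm wide; open, the fingers measure 118 mm over their backs; the gripper's body (76 mm by 178 mm) begins 60 mm behind the grasp point.
Start: joints at [60.247, 28.281, 77.091, -0, 74.628, -5.472], TCP at [0.257, 0.57, 0.214] pointing down, gripper open.
Joint ranges: [-166.48, 166.48], [-47.26, 123.95], [12.59, 153.08], [-70.14, 250.14], [6.76, 159.57], [-176.63, 176.63]. Speed limits (degrees/s): [108.29, 108.29, 147.25, 172.46, 172.46, 172.46].

## Interface

Orientations are given as a 3x3 rotation matrix whose columns are the frame's x, y, z axes.
In Python, from bench import ctrl gives the robot as it stands. The module is installed in compiled form; this text tells all that it offers. Calls block until the motion is done:
- ctrl.goto(position, orientation): joint-space move of the TCP to a pose.
- ctrl.move_l(position, vel=0.15, ori=None, contact_N=None): straight line of the TCP; ori=None keeps the orientation; vel is the mean speed in m/s. With contact_N (N) it stops when the force on the tool has changed by that much, and returns True; else False.
- ctrl.movej(angles): joint-space move.
- ctrl.command_gripper(opening): opening from 0.0 (shut) to 1.0 (fully open); the grip force is fixed at half the most; returns when the fingers have stopped.
- ctrl.sleep(seconds).
- ctrl.ik(position, orientation): joint angles nearest the present ones, or None.
- ctrl.read_camera(name): name is "scene" or "side" or "wrist"; returns the picture (400x640x3 uint8, blue, green, red); there is no depth.
- ctrl.camera_params(name): a dict with "fx", "fy", "cx", "cy" (pixels), "pose" (4x4, takes a point from camera to world coordinates); the wrist camera has in their place "T_tool_cam" (4x4, takes a point from camera to tool coordinates, whose origin is the TCP and whose axes are the tool frame's). Camera axes: x right, y up, looking along -z (the intrinsics and any distortion apply to the point x, -y, -z); pixel columns grow to the right and rows downward; lengths in m; the calibration is good to about 2 mm. The wrist camera is an equidistant fisheye: a pixel r from the principal point sees the ray r / f radians off the axis. A picture is of the moment at which its call begins: read the wrist's pose just before it. camera_params takes no time and is no camera call.
A pose or a line that the arm cannot do raises ctrl.MotionError and nothing moves.
- ctrl.sign_off(): hands the job in, once; it reports no verdict.
Readings, each from a call of its own:
- ctrl.current_t(): time.
- ctrl.current_q(): joint angles.
- ctrl.current_dq(): joint speeds.
- ctrl.current_effort(): joint torques, N m.
- ctrl.current_tool_pos(): TCP position.
- ctrl.current_eef_rot(): TCP orientation.
- ctrl.current_contact_force(): force on the tool from outside, world axes, zero at the start.
- ctrl.current_wrist_torque(): the same for the moment, N m.
- ctrl.current_grip_width(): opening from 0.0 (shut) to 1.0 (fully open).
Only numpy, scipy, OpenCV 4.12 (cv2) and the standard library are available. Lean on these libraries where they do the work, as an engineer would, in place of code of your own. Each camera call takes 0.05 s, during which the arm holds its last target.

## Working session

There is one attempt and no reset: what is moved stays moved. The work goes in short steps, each a Python script; the robot and the scene stay as the last script left them, time stands still between calls to the robot, and variables do not carry over. Pictures are saved under pics/ and viewed, and the job is handed in when it is done.

```bash
mkdir -p pics
python3 - <<'E'
from bench import ctrl
import cv2,numpy as np
for n in("scene","side","wrist"):
    im=ctrl.read_camera(n); cv2.imwrite(f"pics/{n}0.png",im)
    print(n,{k:np.round(v,4).tolist() for k,v in ctrl.camera_params(n).items()})
print(ctrl.current_t(),ctrl.current_tool_pos(),ctrl.current_eef_rot(),ctrl.current_grip_width())
E
```

```text
scene {'fx': 377.9813, 'fy': 377.9813, 'cx': 321.349, 'cy': 196.5427, 'pose': [[-0.1409, -0.7588, 0.6359, 1.0974], [0.99, -0.1043, 0.095, 0.2462], [-0.0058, 0.6429, 0.7659, 0.7918], [0.0, 0.0, 0.0, 1.0]]}
side {'fx': 439.9169, 'fy': 439.9169, 'cx': 317.4513, 'cy': 202.7381, 'pose': [[-0.9828, 0.0978, -0.1565, 0.2843], [-0.1834, -0.6107, 0.7703, 1.1723], [-0.0202, 0.7858, 0.6181, 0.8686], [0.0, 0.0, 0.0, 1.0]]}
wrist {'fx': 309.7069, 'fy': 309.7069, 'cx': 319.4796, 'cy': 201.5268, 'T_tool_cam': [[1.0, -0.0002, 0.0007, 0.0014], [0.0007, 0.2367, -0.9716, -0.1705], [0.0, 0.9716, 0.2367, 0.0662], [0.0, 0.0, 0.0, 1.0]]}
0.15 [0.25686135 0.56948048 0.21350101] [[ 4.11197203e-01 -4.42669713e-04 -9.11546304e-01]
 [ 9.11545976e-01 -7.77884070e-04  4.11197433e-01]
 [-8.91101998e-04 -9.99999599e-01  8.36500422e-05]] 0.999330629416887
```

View pics/scene0.png

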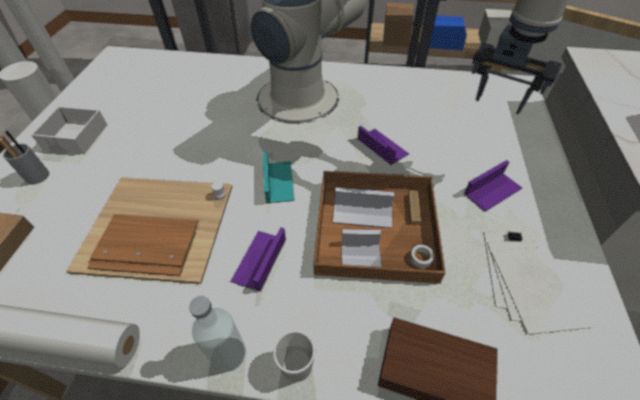

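View pics/side0.png

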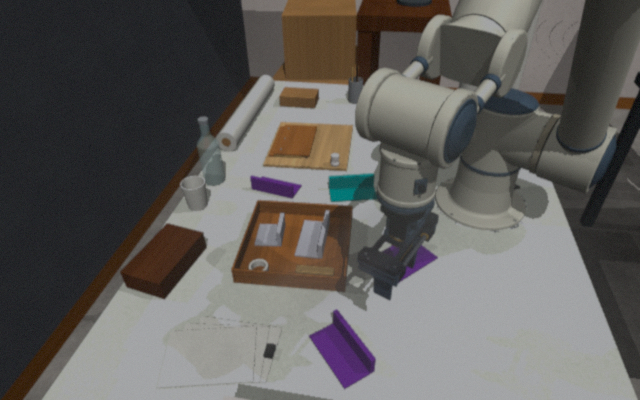

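View pics/wrist0.png

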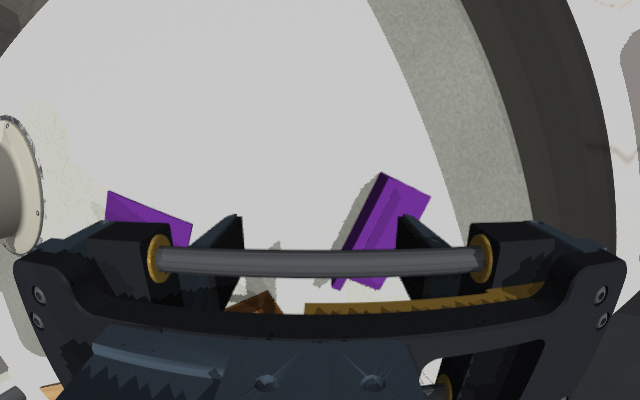

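Candidates, scene camera: grey trims at (363,207) and (361,247), purple trims at (382,145), (260,258) and (493,187), turquoise at (278,180). By the description it is the longer bare grey one at (363,207). I'll check it in close crops, along with the board.

Run:
```python
import cv2
im=cv2.imread("pics/scene0.png")
a=cv2.resize(im[165:285,310:450],None,fx=5,fy=5,interpolation=cv2.INTER_CUBIC);cv2.imwrite("pics/cropA.png",a)
b=cv2.resize(im[170:285,65:240],None,fx=4.5,fy=4.5,interpolation=cv2.INTER_CUBIC);cv2.imwrite("pics/cropB.png",b)
im=cv2.imread("pics/side0.png")
b=cv2.resize(im[115:175,255:365],None,fx=7,fy=7,interpolation=cv2.INTER_CUBIC);cv2.imwrite("pics/cropC.png",b)
b=cv2.resize(im[195:295,230:360],None,fx=6,fy=6,interpolation=cv2.INTER_CUBIC);cv2.imwrite("pics/cropD.png",b)
```

```text
(no output)
```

View pics/cropA.png

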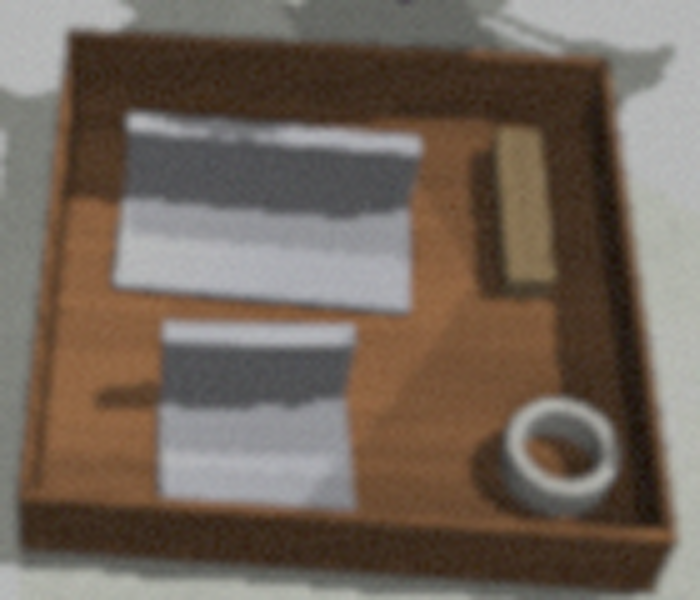

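View pics/cropB.png

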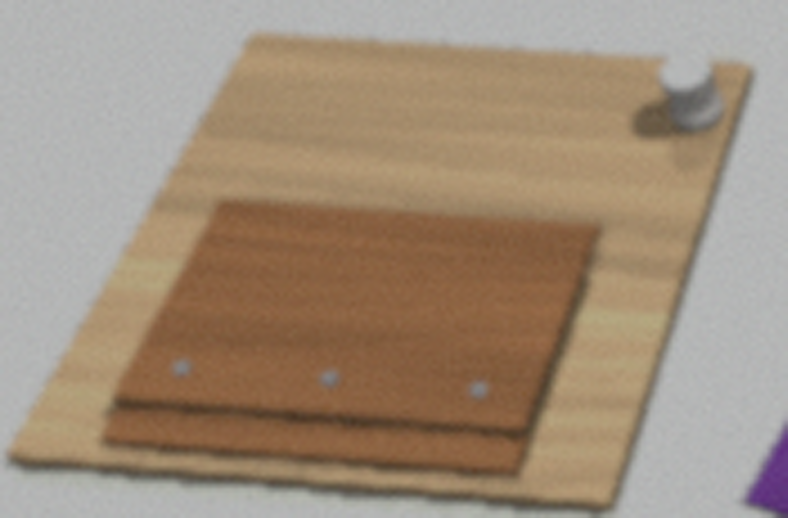

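View pics/cropC.png

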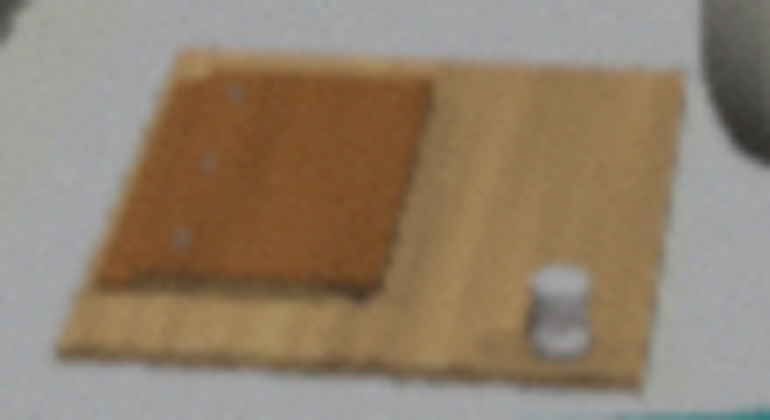

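View pics/cropD.png

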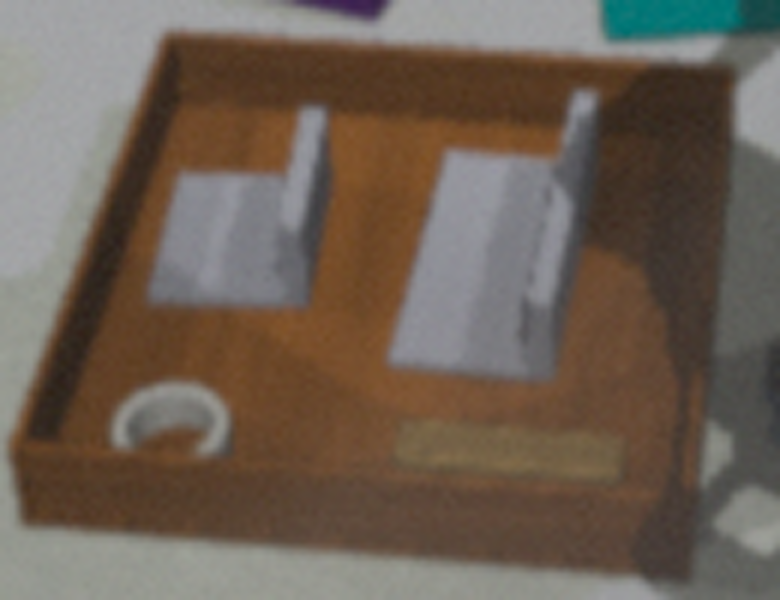

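```bash
cat > h.py <<'E'
from bench import ctrl
import numpy as np,cv2
def ray(n,uv):
    p=ctrl.camera_params(n);P=np.array(p["pose"])
    d=P[:3,:3]@np.array([(uv[0]-p["cx"])/p["fx"],-(uv[1]-p["cy"])/p["fy"],-1.])
    return P[:3,3],d
def onz(n,uv,z):
    o,d=ray(n,uv);return o+d*(z-o[2])/d[2]
def wray(uv,pos,R):
    p=ctrl.camera_params("wrist");T=np.array(p["T_tool_cam"])
    a=(uv[0]-p["cx"])/p["fx"];b=(uv[1]-p["cy"])/p["fy"];th=np.hypot(a,b)
    s=np.sin(th)/th if th>0 else 1
    d=np.array([a*s,-b*s,-np.cos(th)])
    return np.array(pos)+np.array(R)@T[:3,3],np.array(R)@T[:3,:3]@d
def wonz(uv,z,pos,R):
    o,d=wray(uv,pos,R);return o+d*(z-o[2])/d[2]
E
python3 - <<'E'
from h import *
def A(x,y):return(310+(x+.5)/5-.5,165+(y+.5)/5-.5)
def B(x,y):return(65+(x+.5)/4.5-.5,170+(y+.5)/4.5-.5)
def C(x,y):return(255+(x+.5)/7-.5,115+(y+.5)/7-.5)
def D(x,y):return(230+(x+.5)/6-.5,195+(y+.5)/6-.5)
def show(t,n,pts,z):
    q=np.array([onz(n,p,z)[:2] for p in pts]);print(t,n,np.round(q,4).tolist(),"len",np.round(np.linalg.norm(np.diff(q,axis=0),axis=1),4));return q
def ang(q):d=q[1]-q[0];return np.degrees(np.arctan2(-d[0],d[1]))
q=show("ribtop robot edge","scene",[A(128,112),A(421,133)],.056);print(ang(q))
q=show("ribtop flange edge","scene",[A(126,133),A(419,153)],.056);print(ang(q))
q=show("flange free","scene",[A(113,287),A(411,312)],.010);print(ang(q))
q=show("flange free","side",[D(447,150),D(388,365)],.010)
q=show("ribtop","side",[D(585,90)],.056)
q=show("short free","scene",[A(158,497),A(355,507)],.010)
q=show("short ribtop","scene",[A(164,321),A(355,324)],.056)
q=show("bed","scene",[B(250,36),B(752,68),B(612,505),B(10,455)],.012);print(ang(q),q.mean(0))
q=show("bed","side",[C(683,72),C(642,385),C(57,355),C(180,48)],.012);print(ang(q),q.mean(0))
q=show("panel","scene",[B(218,203),B(600,227),B(525,432),B(112,403)],.027);print(ang(q),q[:2].mean(0))
q=show("panelfront","side",[C(434,80),C(380,290)],.027);print(ang(q),q.mean(0))
q=show("crate","scene",[A(70,33),A(607,60),A(672,530),A(25,492)],.05);print(ang(q),q.mean(0))
q=show("glue base","scene",[B(695,115)],.012)
q=show("glue top","scene",[B(688,75)],.052)
q=show("tape top","scene",[A(560,440)],.028)
q=show("offcut top","scene",[A(520,125),A(530,280)],.024)
E
```

```text
ribtop robot edge scene [[0.4495, 0.186], [0.4434, 0.3367]] len [0.1509]
2.3373495648559808
ribtop flange edge scene [[0.464, 0.1866], [0.457, 0.336]] len [0.1495]
2.6527231030306284
flange free scene [[0.5286, 0.1886], [0.5235, 0.3397]] len [0.1511]
1.9315458149799087
flange free side [[0.5264, 0.1894], [0.5217, 0.3422]] len [0.1529]
ribtop side [[0.4562, 0.187]] len []
short free scene [[0.6466, 0.2245], [0.6392, 0.3163]] len [0.0921]
short ribtop scene [[0.5785, 0.2184], [0.5678, 0.3081]] len [0.0903]
bed scene [[0.4581, -0.4232], [0.4414, -0.1027], [0.7374, -0.0864], [0.7531, -0.4046]] len [0.321  0.2965 0.3186]
2.994182814096895 [ 0.59749695 -0.25422833]
bed side [[0.456, -0.4192], [0.4364, -0.0944], [0.7325, -0.0758], [0.7526, -0.4052]] len [0.3254 0.2967 0.33  ]
3.4499436671036063 [ 0.59437675 -0.24864755]
panel scene [[0.5946, -0.3663], [0.5811, -0.1455], [0.7111, -0.1382], [0.7244, -0.3568]] len [0.2212 0.1302 0.219 ]
3.48308384407607 [ 0.58783837 -0.25591273]
panelfront side [[0.5914, -0.3613], [0.5775, -0.1378]] len [0.2239]
3.57351077820491 [ 0.58443546 -0.24952131]
crate scene [[0.3917, 0.1475], [0.3726, 0.4349], [0.655, 0.4509], [0.6753, 0.1665]] len [0.288  0.2829 0.2851]
3.8050551029346655 [0.52363455 0.29998463]
glue base scene [[0.4828, -0.1256]] len []
glue top scene [[0.4854, -0.1202]] len []
tape top scene [[0.6009, 0.4082]] len []
offcut top scene [[0.402, 0.3932], [0.5058, 0.3967]] len [0.1039]
```

The crops agree with the sizes. The long trim's rib-top edge measures 0.150 m and its flange edge 0.151 m, while the short one measures 0.090 m. The long trim is the one nearer the robot, with its rib at about (0.4535, 0.2615) and yaw about 2.2°. The panel edge measures 0.221 m and its middle is at about (0.587, -0.253). Next I move over and check with the wrist camera.

```bash
cat >> h.py <<'E'
def Rt(yaw,flip=1):
    a=np.radians(yaw);x=flip*np.array([np.cos(a),np.sin(a),0]);y=np.array([0,0,-1.]);return np.c_[x,y,np.cross(x,y)]
def wshot(name):
    p=ctrl.current_tool_pos();R=ctrl.current_eef_rot();im=ctrl.read_camera("wrist");cv2.imwrite("pics/"+name+".png",im)
    np.savez("pics/"+name+".npz",p=p,R=R);return im
E
python3 - <<'E'
from h import *
for f in(1,-1):
    for p,y in(([.4535,.2615,.2],2.2),([.4535,.2615,.016],2.2),([.4535,.15,.2],2.2),([.5,-.26,.15],3.4),([.545,-.26,.022],3.4)):
        q=ctrl.ik(p,Rt(y,f)); print(f,p,None if q is None else np.round(q,1))
ctrl.goto([.4535,.13,.22],Rt(2.2))
wshot("w1");print(ctrl.current_t())
E
```

```text
1 [0.4535, 0.2615, 0.2] [23.4 21.  92.4 -0.  66.6 21.2]
1 [0.4535, 0.2615, 0.016] [ 23.4  36.6 102.2  -0.   41.2  21.2]
1 [0.4535, 0.15, 0.2] [11.1 17.5 98.3 -0.  64.2  8.9]
1 [0.5, -0.26, 0.15] [-33.5  27.5  90.3  -0.   62.2 -36.9]
1 [0.545, -0.26, 0.022] [-31.2  40.1  90.3  -0.   49.7 -34.6]
-1 [0.4535, 0.2615, 0.2] [  23.4   21.    92.4   -0.    66.6 -158.8]
-1 [0.4535, 0.2615, 0.016] [  23.4   36.6  102.2   -0.    41.2 -158.8]
-1 [0.4535, 0.15, 0.2] [  11.1   17.5   98.3   -0.    64.2 -171.1]
-1 [0.5, -0.26, 0.15] [-33.5  27.5  90.3  -0.   62.2 143.1]
-1 [0.545, -0.26, 0.022] [-31.2  40.1  90.3  -0.   49.7 145.4]
1.9583
```

View pics/w1.png

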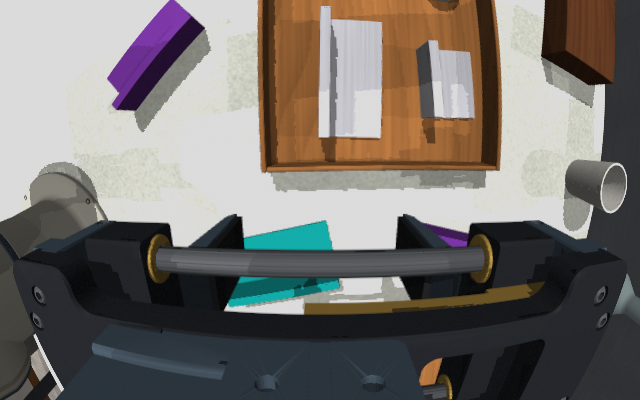

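Run:
```python
import cv2
im=cv2.imread("pics/w1.png")
a=cv2.resize(im[0:150,305:395],None,fx=4,fy=4,interpolation=cv2.INTER_CUBIC);cv2.imwrite("pics/w1c.png",a)
```

```text
(no output)
```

View pics/w1c.png

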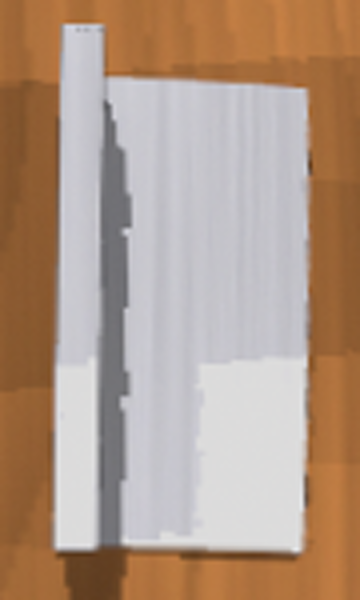

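Run:
```python
from h import *
d=np.load("pics/w1.npz");f=lambda x,y:(305+(x+.5)/4-.5,(y+.5)/4-.5)
for n,z,pts in(("rib",.056,[(55,550),(99,550),(104,25),(62,25)]),("free",.010,[(303,552),(307,88)])):
    q=np.array([wonz(f(*p),z,d["p"],d["R"])[:2] for p in pts]);print(n,np.round(q,4).tolist(),q.mean(0))
    e=(q[2]+q[3]-q[0]-q[1]) if len(q)==4 else q[1]-q[0];print(np.linalg.norm(e),np.degrees(np.arctan2(-e[0],e[1])))
```

```text
rib [[0.4507, 0.1876], [0.4625, 0.1881], [0.4582, 0.337], [0.4467, 0.3364]] [0.4545367  0.26226505]
0.2979461884584128 1.6127519052232353
free [[0.5271, 0.1895], [0.5232, 0.3394]] [0.52515214 0.26446755]
0.14992547071537882 1.5099610993205068
```

Wrist, scene and side views agree within about 1.5 mm (rib 0.149 m long, centre (0.4544, 0.2622), yaw about 1.8°). Grasping.

```bash
python3 - <<'E'
from h import *
R=Rt(1.8)
ctrl.command_gripper(.6)
ctrl.goto([.4544,.2622,.10],R)
print(ctrl.move_l([.4544,.2622,.0165],vel=.1,contact_N=8),ctrl.current_tool_pos(),ctrl.current_contact_force())
ctrl.command_gripper(0.0)
print(ctrl.current_grip_width()*91,ctrl.current_contact_force())
ctrl.move_l([.4544,.2622,.19],vel=.12)
ctrl.sleep(.3)
print(ctrl.current_contact_force(),ctrl.current_wrist_torque(),ctrl.current_grip_width()*91,ctrl.current_tool_pos(),ctrl.current_t())
wshot("w2");cv2.imwrite("pics/s2.png",ctrl.read_camera("side"));cv2.imwrite("pics/sc2.png",ctrl.read_camera("scene"))
E
python3 - <<'E'
import cv2
a=cv2.imread("pics/s2.png")[100:300,200:400];b=cv2.imread("pics/sc2.png")[90:290,270:470]
cv2.imwrite("pics/m2.png",cv2.resize(cv2.hconcat([a,b]),None,fx=2,fy=2,interpolation=cv2.INTER_CUBIC))
E
```

```text
False [0.4547816  0.2622746  0.01704768] [0.22810813 0.45810165 0.67982138]
11.923247126672955 [-1.00112193 -0.47530123  2.02740677]
[-0.21292164 -0.9372246  -2.34293829] [-0.09824021  0.05506455  0.00506076] 11.671494327057491 [0.45431711 0.2621554  0.18977614] 7.025
```

View pics/m2.png

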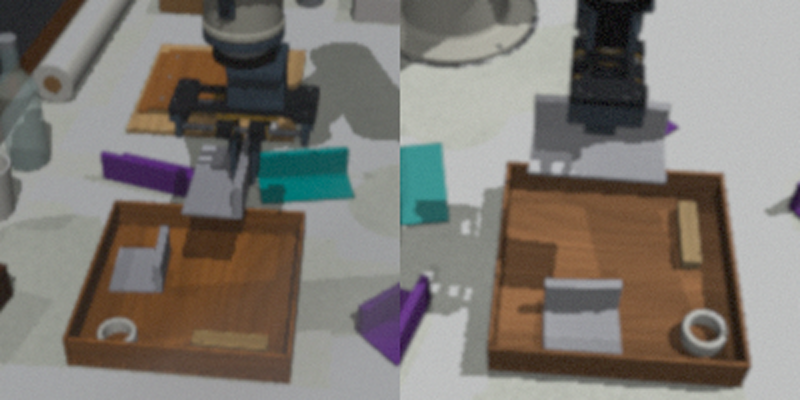

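View pics/w2.png

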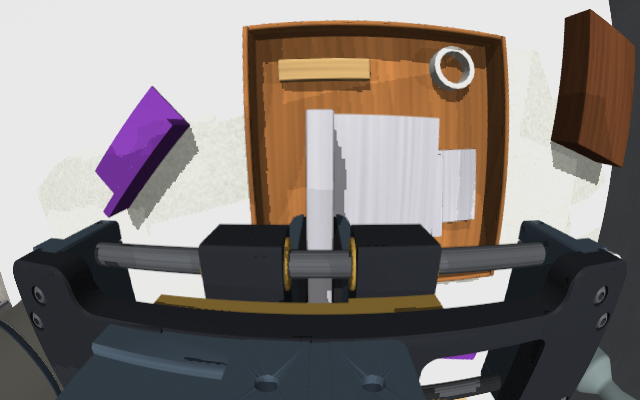

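The trim is held: width 11.7 mm, and only it came up. The short trim, offcut and tape are still in place. Carrying it over and looking at the panel edge from the wrist.

Run:
```python
from h import *
ctrl.goto([.48,-.42,.25],Rt(3.4))
ctrl.sleep(.2)
wshot("w3");print(ctrl.current_t(),ctrl.current_tool_pos(),ctrl.current_contact_force(),ctrl.current_grip_width()*91)
```

```text
9.8583 [ 0.48027105 -0.41962804  0.24997882] [-0.49116567 -0.17908373 -1.4867302 ] 11.894382964411506
```

View pics/w3.png

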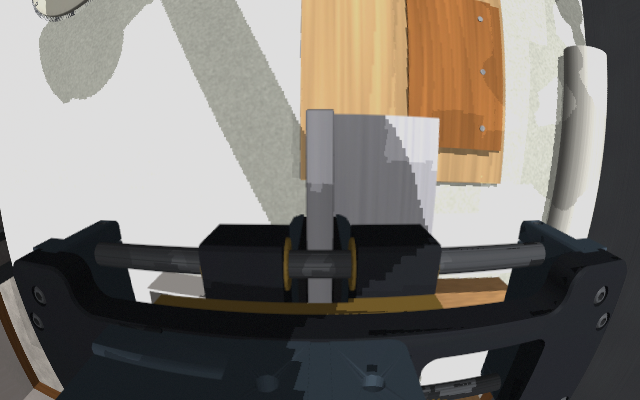

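Run:
```python
import cv2
im=cv2.imread("pics/w3.png")
a=cv2.resize(im[0:190,295:515],None,fx=3.6,fy=3.1,interpolation=cv2.INTER_CUBIC);cv2.imwrite("pics/w3c.png",a)
```

```text
(no output)
```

View pics/w3c.png

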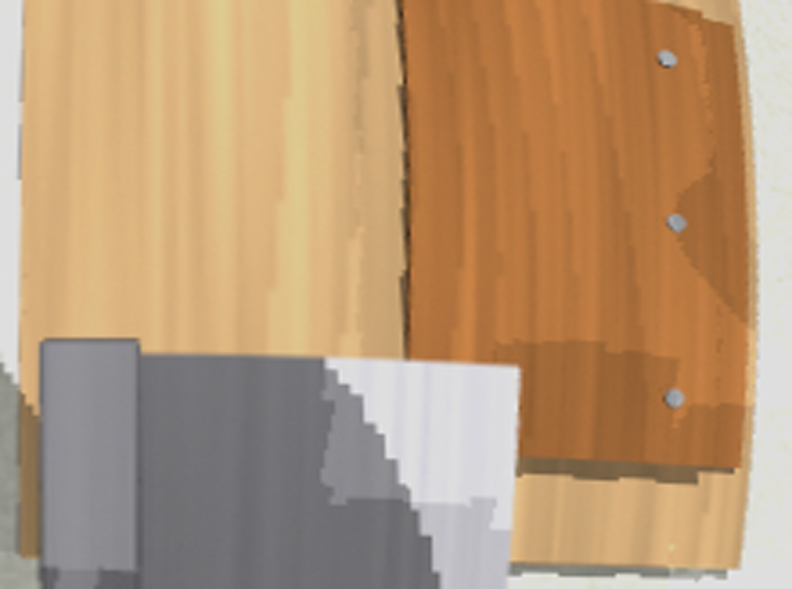

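Run:
```python
from h import *
d=np.load("pics/w3.npz");f=lambda x,y:(295+(x+.5)/3.6-.5,(y+.5)/3.1-.5)
def g(n,z,pts,dd=d):
    q=np.array([wonz(f(*p),z,dd["p"],dd["R"])[:2] for p in pts]);e=q[-1]-q[0];print(n,np.round(q,4).tolist(),"ang",np.degrees(np.arctan2(e[1],e[0])));return q
g("front",.027,[(411,355),(411,250),(409,130),(404,5)])
g("side",.027,[(520,460),(735,467)])
g("bednear",.012,[(20,555),(20,300),(25,5)])
g("bedside",.012,[(510,568),(738,570)])
# trim in tool frame
R=d["R"];p=d["p"]
for n,yt,pts in(("ribtop +y end",-.039,[(42,341),(138,341)]),("flange +y end",.007,[(138,354),(519,367)]),("free",.007,[(519,367),(515,530)])):
    for x in pts:
        o,dr=wray(f(*x),p,R);z=p[2]-yt;q=o+dr*(z-o[2])/dr[2];print(n,np.round(R.T@(q-p),4))
```

```text
front [[0.5905, -0.3254], [0.5877, -0.2808], [0.5847, -0.2278], [0.5817, -0.1684]] ang 93.20910538973962
side [[0.6371, -0.3653], [0.7333, -0.3576]] ang 4.579527453891467
bednear [[0.4551, -0.4219], [0.4492, -0.3127], [0.4422, -0.1775]] ang 93.01476849447425
bedside [[0.645, -0.4149], [0.7529, -0.4074]] ang 4.005621768632515
ribtop +y end [-0.0047 -0.039   0.0751]
ribtop +y end [ 0.0065 -0.039   0.0751]
flange +y end [0.0084 0.007  0.0753]
flange +y end [0.0717 0.007  0.0754]
free [0.0717 0.007  0.0754]
free [0.0725 0.007  0.0435]
```

The views agree: mouth at about (0.5865, -0.257), yaw 3.3°. In the tool frame the trim sits with its edge at +0.0717 and its ends at ±0.075. Now the approach and the touch-down on the clear board in front of the panel.

```bash
cat >> h.py <<'E'
M=np.array([.5865,-.257]);YAW=3.3;RM=Rt(YAW);ax=RM[:2,0];ay=np.array([-ax[1],ax[0]])
def W(xe,z,ym=0): # TCP for flange edge at mouth-x xe
    p=M+ax*(xe-.0717)+ay*ym; return [p[0],p[1],z]
E
python3 - <<'E'
from h import *
ctrl.goto(W(-.03,.07),RM)
ctrl.move_l(W(-.03,.032),vel=.06)
ctrl.sleep(.3);f0=ctrl.current_contact_force()
r=ctrl.move_l(W(-.03,.016),vel=.012,contact_N=3)
p=ctrl.current_tool_pos();print(r,p,f0,ctrl.current_contact_force())
ctrl.move_l(W(-.03,p[2]+.002),vel=.02);ctrl.sleep(.2)
print(ctrl.current_tool_pos(),ctrl.current_contact_force(),ctrl.current_wrist_torque(),ctrl.current_t())
wshot("w4");cv2.imwrite("pics/s4.png",ctrl.read_camera("side"));cv2.imwrite("pics/sc4.png",ctrl.read_camera("scene"))
a=cv2.imread("pics/s4.png")[90:190,245:385];b=cv2.imread("pics/sc4.png")[160:285,65:240]
cv2.imwrite("pics/m4.png",cv2.hconcat([cv2.resize(a,(400,286),interpolation=cv2.INTER_CUBIC),cv2.resize(b,(400,286),interpolation=cv2.INTER_CUBIC)]))
E
```

```text
True [ 0.48492764 -0.2628346   0.02242359] [-0.56902694 -0.23292089 -2.16503384] [0.26999676 0.03142556 4.59859223]
[ 0.48487078 -0.2627891   0.02429842] [ 0.59528456 -0.51345535 -1.90243737] [-0.06897795  0.05060026 -0.03178276] 13.1833
```

View pics/m4.png

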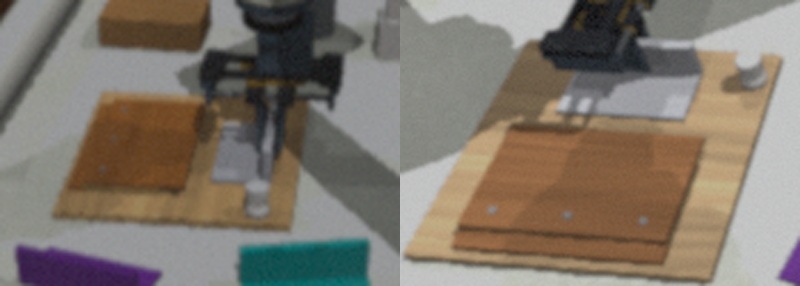

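View pics/w4.png

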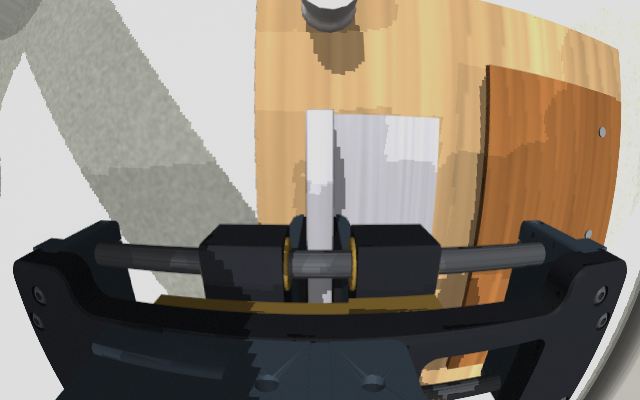

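Run:
```python
from h import *
d=np.load("pics/w4.npz");p,R=d["p"],d["R"]
for n,uv,z in(("panel corner",(488.5,66),.027),("panel edge",(481,200),.027),("flange corner",(440,118),.018),("flange edge",(436,220),.018)):
    q=wonz(uv,z,p,R)[:2]-M;print(n,np.round([q@ax,q@ay],4))
```

```text
panel corner [-0.0007  0.1096]
panel edge [-0.002   0.0277]
flange corner [-0.0296  0.0755]
flange edge [-0.028   0.0126]
```

The gap is confirmed: panel corner at (-0.7, 109.6) mm in the mouth frame, flange edge 29 mm short of the mouth. Sliding in with a contact stop.

Run:
```python
from h import *
z=.0242
def xm(): q=np.array(ctrl.current_tool_pos()[:2])-M; return round(q@ax+.0717,4),round(q@ay,4)
r=ctrl.move_l(W(.018,z),vel=.03,contact_N=5);print(r,xm(),ctrl.current_contact_force(),ctrl.current_wrist_torque())
if not r:
    r=ctrl.move_l(W(.036,z),vel=.015,contact_N=4);print(r,xm(),ctrl.current_contact_force(),ctrl.current_wrist_torque())
print(ctrl.current_tool_pos(),ctrl.current_grip_width()*91,ctrl.current_t())
wshot("w5");cv2.imwrite("pics/s5.png",ctrl.read_camera("side"));cv2.imwrite("pics/sc5.png",ctrl.read_camera("scene"))
a=cv2.imread("pics/s5.png")[90:190,245:385];b=cv2.imread("pics/sc5.png")[160:285,65:240]
cv2.imwrite("pics/m5.png",cv2.hconcat([cv2.resize(a,(400,286),interpolation=cv2.INTER_CUBIC),cv2.resize(b,(400,286),interpolation=cv2.INTER_CUBIC)]))
```

```text
False (np.float64(0.0179), np.float64(0.0)) [-0.68730847 -0.04915431 -1.88864211] [-0.07335519  0.05977931  0.05564262]
True (np.float64(0.0293), np.float64(0.0004)) [ 0.48617526  0.02400011 -1.63452005] [-0.12025065  0.06960081  0.0102922 ]
[ 0.5441141  -0.25905013  0.02369389] 11.781518169648214 15.875
```

View pics/m5.png

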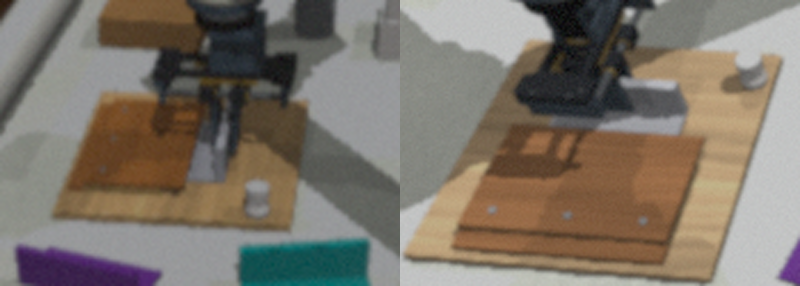

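View pics/w5.png

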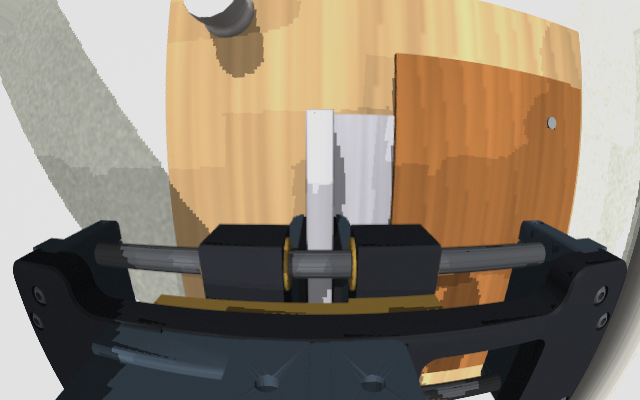

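The contact stop came at 29.3 mm, which matches the batten at 30. The flange is under the panel, the panel looks flat, and the pot hasn't moved. Pressing down now.

Run:
```python
from h import *
def xm(): q=np.array(ctrl.current_tool_pos()[:2])-M; return round(q@ax+.0717,4),round(q@ay,4)
W0=W(.029,0)
def at(z): return [W0[0],W0[1],z]
f0=-1.9
r=ctrl.move_l(at(.014),vel=.008,contact_N=8)
ctrl.sleep(.3);p=ctrl.current_tool_pos();F=ctrl.current_contact_force();print(r,p,F)
z=p[2]
for i in range(12):
    N=F[2]-f0
    if 9<N<12: break
    z-=np.clip((10.5-N)*5e-5,-5e-4,5e-4)
    ctrl.move_l(at(z),vel=.005);ctrl.sleep(.15);F=ctrl.current_contact_force();print(round(z,5),ctrl.current_tool_pos()[2],F)
print(xm(),ctrl.current_wrist_torque(),ctrl.current_grip_width()*91,ctrl.current_t())
```

```text
True [ 0.54385067 -0.25905569  0.02247643] [-1.79455436  0.1885633   7.57871385]
(np.float64(0.029), np.float64(0.0004)) [-0.24626169 -0.22560441 -0.01034456] 12.00165597600365 16.75
```

Run:
```python
from h import *
ctrl.sleep(.6)
for i in range(3): ctrl.sleep(.2);print(ctrl.current_contact_force(),ctrl.current_tool_pos())
wshot("w6");cv2.imwrite("pics/s6.png",ctrl.read_camera("side"));cv2.imwrite("pics/sc6.png",ctrl.read_camera("scene"))
d=np.load("pics/w6.npz")
a=cv2.imread("pics/w6.png")[30:240,150:600];b=cv2.imread("pics/sc6.png")[160:285,65:240]
cv2.imwrite("pics/m6.png",cv2.vconcat([cv2.resize(a,(600,280)),cv2.resize(b,(600,300),interpolation=cv2.INTER_CUBIC)]))
print(ctrl.current_eef_rot()[:,1],ctrl.current_t())
```

```text
[-0.98208786  1.2001724   7.82221379] [ 0.5438341  -0.25906775  0.02245944]
[-1.75654498  0.31968228  7.0263078 ] [ 0.54381268 -0.25905359  0.02246487]
[-1.1522775   0.95406516  5.91526632] [ 0.54382579 -0.25909016  0.0224644 ]
[-0.00250772  0.00154308 -0.99999567] 18.1
```

View pics/m6.png

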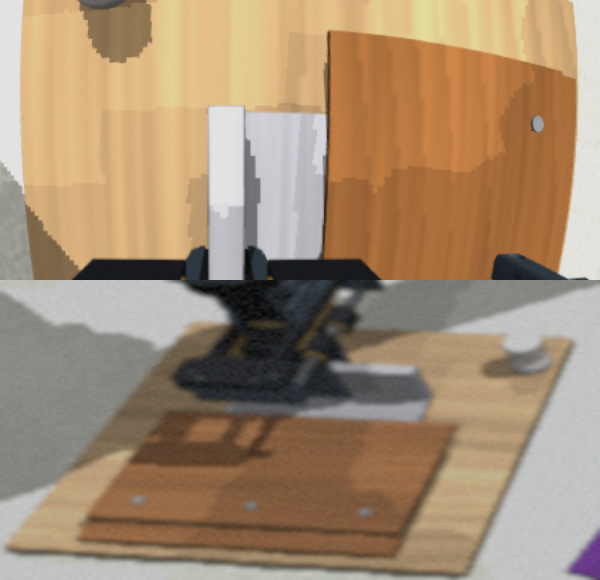

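It sits flat, with the panel down. The force reading is noisy, so I average it, trim to about 11 N with some margin, and check for drift before handing in.

Run:
```python
from h import *
W0=W(.029,0)
def avg():
    v=[]
    for i in range(12): ctrl.sleep(.05);v.append(ctrl.current_contact_force())
    return np.mean(v,0),np.std(v,0)[2]
z=.02246;m,s=avg();print(m,s,ctrl.current_tool_pos()[2])
for i in range(8):
    N=m[2]+1.9
    if 10<N<13: break
    z-=np.clip((11.5-N)*5e-5,-3e-4,3e-4)
    ctrl.move_l([W0[0],W0[1],z],vel=.005);m,s=avg();print(round(z,5),m,s,ctrl.current_tool_pos()[2])
ctrl.sleep(1);print(avg(),ctrl.current_grip_width()*91,ctrl.current_t())
```

```text
[-1.65350941  1.00553495  7.10940599] 0.3578721408882014 0.022473643237807386
0.02234 [-1.8265143   3.01991052  6.32963632] 0.5048416100025096 0.0225839639359064
0.02217 [-3.14533477  3.55321164  8.4107592 ] 0.42252563763596424 0.02251432371434792
(array([-2.95742815,  3.51980207,  8.10081803]), np.float64(0.3140293548602619)) 12.053844257875097 22.1
```

Run:
```python
from h import *
q=np.array(ctrl.current_tool_pos()[:2])-M;print(q@ax+.0717,q@ay,ctrl.current_contact_force())
cv2.imwrite("pics/s7.png",ctrl.read_camera("side"))
ctrl.sign_off()
```

```text
0.029104452399873845 4.49851099635038e-05 [-4.46539274  4.27787966  8.25275128]
the job is handed in; nothing more can be done
```

View pics/s7.png

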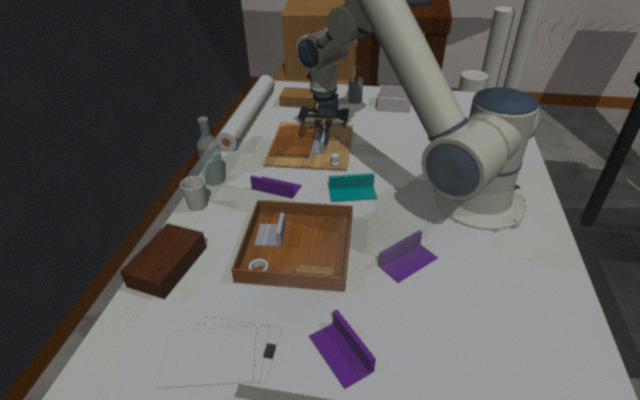

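I took the long bare aluminium trim out of the crate and slid its flange under the panel until it met the batten. I then pressed it onto the board and handed the job in at about 22 s, still gripping and pressing. The sign-off gives no verdict.

- **Fit:** the flange edge is about 29 mm in (home is 30), within 1 mm of centred by the tool reading, and square to within about 1°.
- **Push:** about 10 N, from an averaged vertical reading of 8.1 N plus about 1.9 N of trim weight. It held steady for 1 s.
- **Grip:** the fingers read 12 mm, the rib's thickness.
- **Panel and other things:** the panel looked flat in the last close views. In the final side picture the short trim (268,234), offcut (314,269), tape (258,265) and glue pot (335,158) all look where they started.

Two readings were less clean. The first press sagged to about 9 N by the averaged reading, so I pressed further down. There was also a sideways force of about 4 to 6 N at hand-in.

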